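Turn the notched tile to its slot, push it home and clamp it

ROBOT

A 7-joint arm with a two-finger parallel gripper is mounted at the origin on the work surface. World frame = base frame: x ahead of the robot, y to its left, z up, the work surface at z = 0. Lengths are in m, angles in rad, forces in N, time in s.
With the tool pointing down it reaches from about 0.4 to 0.85 m from the base axis. Payload 4.5 kg.
Tool frame: the origin (TCP) lies midway between the tips of the shut fingers; the grasp point (between the pads) lies 19 mm behind it (r.hold_point_z is the distance from the TCP to the grasp point, in m); z points along the fingers, y is the direction in which the jaws open and shut (so a half turn about z gives the same grasp; the last joint's range is limited). The gripper opens to 88 mm and grips with 3 to 60 N. Pads are 18 mm wide; open, the fingers measure 123 mm over their backs; the gripper's body (75 mm by 187 mm) begins 45 mm behind the grasp point.
Start: joints at [1.303, 0.689, -0.195, 1.565, 0.157, 0.902, -0.215], TCP at [0.186, -0.597, 0.239] pointing down, gripper open.
Joint ranges: [-3.01, 3.01], [-0.46, 2.08], [-1.47, 1.51], [0.13, 2.56], [-1, 4.14], [0.04, 2.09], [-2.66, 2.66]. Speed limits (rad/s): [2.57, 2.57, 3.14, 3.14, 3.14, 3.14, 3.14].

INTERFACE

Orientations are given as a unit quaternion [x, y, z, w].
In Python, from plant import r gives the robot as it stands. The module is installed in compiled form; this text tells all that it offers.
- The arm moves only by the tool move_arm, never from a script. Its arguments are lists of equal length, an entry for each row: "turn": the turn, a rotation vector about the tool's x, y, z in units of 2 pi rad (1.0 is 2 pi rad), a list of three; "dp": the shift along the tool's x, y, z in units of 2.5 cm (1.0 is 2.5 cm), a list of three; "jaw": the closure, from -1 (fully open) to 1 (shut), so that 0 is half open. In form: {"turn": [[wx, wy, wz], ...], "dp": [[x, y, z], ...], "jaw": [jaw, ...]}. A call has 1 to 10 rows; each row shifts and turns the commanded pose from where the row before left it, along the tool's axes as they then stand; what a row does not reach is not made up. A row lasts 1/12 s, in which the tool goes at most 41.7 mm and 7.16 degrees, less where a joint would pass 70% of its speed; a pose out of reach is approached as far as the arm can. A call with a number of a shift or a turn outside -1 to 1 is refused whole. A call with a gripper value outside its range is refused whole. The fingers move at their own pace and stop on an object; "newtons" is the grip in N (left out, the last holds). Time passes only in rows, so rows that do not move let the fingers close. It gives the time, the measured TCP pose, the force and the opening at its end, in the units of the state.
- r.get_state(): the state, without advancing time (a new reading comes with each control period).
- r.snapshot(name): name is "side" or "top"; returns a dict with "frame" (384x512x3 uint8, blue, green, red), "mtx" (3x3 intrinsics, pixels), "k1" (the pictures are not rectified: a ray, as slopes to the right and down, at radius r is drawn at 1 + k1 r^2 times it, then the intrinsics apply), "origin" and "orientation" of the camera in the world. Camera axes: x right, y up, looking along -z (the intrinsics and any distortion apply to the point x, -y, -z); pixel columns grow to the right and rows downward; lengths in m; the calibration is good to about 2 mm. A picture is of the moment at which its call begins. There is no depth.
- r.finish_job(): hands the job in, once; it reports no verdict.
The state is a dict: "clock": time; "q": joint angles; "qd": joint speeds; "joint_torque": joint torques, N m; "tool_pos": TCP position; "eef_rot": TCP orientation; "contact_force": force on the tool from outside, world axes, zero at the start; "moment": the same for the moment, N m; "opening": opening from 0.0 (shut) to 1.0 (fully open).
Only numpy, scipy, OpenCV 4.12 (cv2) and the standard library are available. Lean on these libraries where they do the work, as an engineer would, in place of code of your own. Each camera call takes 0.05 s, during which the arm holds its last target.

TASK

Get the blue notched tile ready for trimming: rotate it on the turntable until its straight sides match the jig's slot with the notch leading, slide it fully home into the slot so the brass key enters the notch, and only then swing the red-handled clamp all the way across the tile. Leave the other things on the bench where they are and let go when done.

Things in the scene. Friction and masses are not known exactly. Their poses are not given: they have to be found in the camera images.
- jig: Fixed wooden jig, base 400 x 210 mm. Origin: on the bench under the turntable's axis; x runs along the slot's middle, away from the turntable; z up. Slot floor 28.5 mm high, from x = 106 mm. Dark rails (tops 44.5 mm), inner faces y = +-41.5 mm, x = 133 to 238, flared from x = 109. End stop at x = 225 with a brass key, 18 mm wide, rounded, tip at x = 202.
- slot_home (a point): Where the tile's origin is when the tile is fully home: on the slot floor, 170 mm along x from the jig's origin. Axes as the jig.
- turntable: White disc, 206 mm diameter, in front of the slot, axis at the jig's origin. Its top is 30 mm above the bench, 1.5 mm above the slot floor. Turns either way about the vertical, light drag (0.03 N m), stays where left. Two upright black pegs on it serve to push it round; the tile lies loose on it and turns with it by friction. Origin: on the axis, 12 mm above the bench.
- peg_a (a point): Top of one black peg, 12 mm diameter, 50 mm high above the disc (top 80 mm above the bench), 92 mm from the turntable's axis. When the tile is lined up with the slot, the pegs stand roughly to the left and right of the tile, out of its way.
- peg_b (a point): Top of the other peg, same size, opposite peg_a.
- tile: Blue speckled tile, 110 (x) x 80 (y) x 16 mm, about 0.15 kg, loose on the turntable. Origin: centre of underside. Straight sides y = +-40 mm. Front end, x = +55: 18 mm chamfers and a middle notch 24 wide, 25 deep. Tail, x = -55: straight edge 56 mm wide. Goes in with its +x (notch) towards the jig's +x; turned round, the key stops it short. Too wide to grip across.
- clamp (a joint): Swing clamp over the slot, rad: 0 = open, lying along the slot beside it; 1.57 = fully across the tile (its end stop). Seen from above it closes clockwise. Drag about 0.05 N m; stays where it is left.
- clamp_handle (a point): Centre of the top of the clamp's upright red handle: 16 mm diameter, 45 mm tall (62 to 107 mm above the bench), 105 mm from clamp_pivot. The steel arm under it is 22 mm wide, 52 to 62 mm above the bench; its rubber foot clears the tile by 2 mm.
- clamp_pivot (a point): The clamp's vertical hinge axis, 62 mm above the bench, at x = 175 mm, y = 66 mm in the jig's frame.
- pink_tile: Bystander: pink speckled hexagonal tile, 100 mm across flats, 16 mm thick; origin under its centre.
- green_tile: Bystander: green-white hexagonal tile, 72 mm across flats, 22 mm thick; origin under its centre.
- blue_hexagon: Bystander: blue regular hexagonal tile without a notch, 100 mm across flats, 16 mm thick; origin under its centre.
- orange_tile: Bystander: orange hexagonal tile, 84 mm across flats, 16 mm thick; origin under its centre.
- mould_frame: Bystander: dark steel hexagonal mould frame, 118 mm across flats, 22 mm high; origin under its centre.
- scraper: Bystander: steel scraper with a wooden handle lying on the bench to the robot's right of the jig.
- pot: Bystander: orange plastic beaker, 90 mm diameter, 100 mm tall; origin under its centre.
Not all that is in view belongs to the job. Leave any turquoise look-alike of the tile alone.

How it is judged:
By the outcome, as a careful person would: the job done as asked, in the order asked, and still so for the second after the job is handed in, with the robot touching nothing.
It also fails if it takes over 69 s, if anything falls off the work surface, if the arm or the gripper's body presses on something with over 40 N, if the wrist force passes 120 N, or if a joint passes its speed limit or range.

## Working session

There is one attempt and no reset: what is moved stays moved. The work goes in short steps, Python scripts to look and compute and a tool call to move; the robot and the scene stay as the last step left them, time stands still between calls to the robot, and variables do not carry over. Pictures are saved under pics/ and viewed, and the job is handed in when it is done.

Besides the shell and the picture viewer there is one more tool, called after "Request:" by a JSON object that holds its "name" and its "arguments". move_arm: Moves the arm, as the interface text tells. Shifts and turns lie within -1 to 1; 1 stands for 2.5 cm of shift or 2 pi rad of turn. Its arguments: {"type":"object","properties":{"turn":{"type":"array","items":{"type":"array","items":{"type":"number","minimum":-1,"maximum":1}}},"dp":{"type":"array","items":{"type":"array","items":{"type":"number","minimum":-1,"maximum":1}}},"jaw":{"type":"array","items":{"type":"number"}},"newtons":{"type":"number"}},"required":["turn","dp","jaw"]}

```bash
mkdir -p pics
cat > h.py <<'E'
import numpy as np, cv2
from scipy.spatial.transform import Rotation as R
from plant import r
def snap(name,fn=None):
    s=r.snapshot(name)
    if fn: cv2.imwrite('pics/'+fn,s['frame'])
    return s
def ray(s,uv):
    K=np.array(s['mtx'],float);k=float(s['k1'])
    x=cv2.undistortPoints(np.array(uv,float).reshape(-1,1,2),K,np.array([k,0,0,0,0.])).reshape(-1,2)
    d=np.c_[x[:,0],-x[:,1],-np.ones(len(x))]
    return np.array(s['origin']),R.from_quat(s['orientation']).apply(d)
def onplane(s,uv,z):
    o,d=ray(s,uv); t=(z-o[2])/d[:,2]
    return o+d*t[:,None]
def proj(s,P):
    P=np.atleast_2d(P); c=R.from_quat(s['orientation']).inv().apply(P-np.array(s['origin']))
    x=np.c_[c[:,0],-c[:,1]]/(-c[:,2:3]); r2=(x**2).sum(1,keepdims=True); x=x*(1+s['k1']*r2)
    K=np.array(s['mtx']); return np.c_[x[:,0]*K[0,0]+K[0,2],x[:,1]*K[1,1]+K[1,2]]
E
python3 - <<'E'
from h import *
for n in ('top','side'):
    s=snap(n,n+'0.png'); print(s['mtx'],s['k1'],s['origin'],s['orientation'])
print(r.get_state(), r.hold_point_z)
E
```

```text
[[423.36154292   0.         259.3154555 ]
 [  0.         423.36154292 191.71929505]
 [  0.           0.           1.        ]] -0.12852484022379082 [0.27827975 0.05002262 1.52622763] [-0.03768648  0.04271293  0.71474403 -0.69706262]
[[397.42084423   0.         256.25633666]
 [  0.         397.42084423 197.17034869]
 [  0.           0.           1.        ]] -0.06425961342738688 [-0.27589775  0.81167371  1.083768  ] [-0.1478075   0.36976151  0.85193413 -0.3400553 ]
{'clock': 0.1, 'q': array([ 1.30281315,  0.68989553, -0.19446912,  1.56619571,  0.15731728,
        0.90249652, -0.21510428]), 'qd': array([ 0.00020087, -0.0008268 ,  0.00173126, -0.00520619,  0.00020763,
       -0.00096868, -0.00037063]), 'joint_torque': array([-1.81449104e-03, -5.28498030e+01, -1.27088014e+00, -1.53836882e+01,
       -5.25413977e-02,  2.01592084e-03,  4.95006907e-05]), 'tool_pos': array([ 0.18553181, -0.59625893,  0.23800361]), 'eef_rot': array([ 9.88634276e-01,  1.50338363e-01, -1.99765166e-04, -7.78198646e-04]), 'contact_force': array([-0.78825201,  0.14963268,  0.03341345]), 'moment': array([-0.02914678, -0.04163272, -0.03138826]), 'opening': 1.0022519199399418} 0.0187
```

View pics/top0.png

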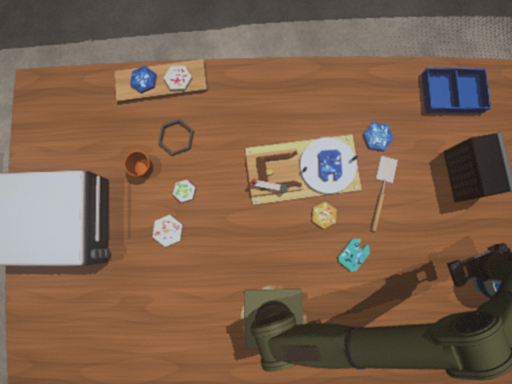

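View pics/side0.png

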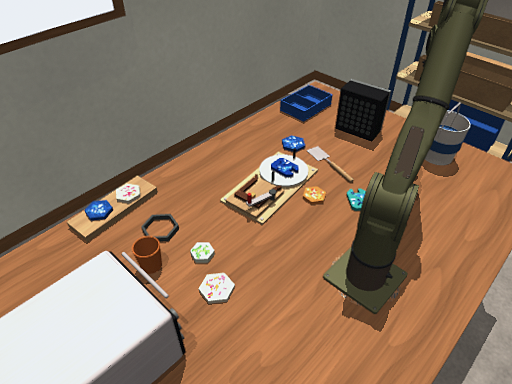

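Run:
```python
from h import *
s=snap('top','top1.png'); f=s['frame']
c=cv2.resize(f[125:210,235:370],None,fx=5.9,fy=5.9,interpolation=cv2.INTER_CUBIC); cv2.imwrite('pics/t1c.png',c)
t=snap('side','side1.png'); g=t['frame']
c=cv2.resize(g[130:230,205:335],None,fx=6,fy=6,interpolation=cv2.INTER_CUBIC); cv2.imwrite('pics/s1c.png',c)
for uv in ([329,165],[249,152],[256,202],[352,137],[360,190]): print(uv,onplane(s,[uv],0.02))
# white disc
hsv=cv2.cvtColor(f,cv2.COLOR_BGR2HSV)
m=((hsv[...,1]<60)&(hsv[...,2]>150)).astype(np.uint8)
m[:,:295]=0;m[:,362:]=0;m[:130]=0;m[200:]=0
n,l,st,ce=cv2.connectedComponentsWithStats(m)
i=1+np.argmax(st[1:,4]);print(st[i])
cn,_=cv2.findContours((l==i).astype(np.uint8),cv2.RETR_EXTERNAL,cv2.CHAIN_APPROX_NONE)
h=cv2.convexHull(max(cn,key=len)).reshape(-1,2).astype(float)
P=onplane(s,h,0.03)
A=np.c_[2*P[:,:2],np.ones(len(P))];b=(P[:,:2]**2).sum(1);x=np.linalg.lstsq(A,b,rcond=None)[0]
print('disc',x[:2],np.sqrt(x[2]+x[0]**2+x[1]**2))
```

```text
[329, 165] [[ 0.54144885 -0.21791053  0.02      ]]
[249, 152] [[0.59598023 0.07080391 0.02      ]]
[256, 202] [[0.41358172 0.04988313 0.02      ]]
[352, 137] [[ 0.64393241 -0.30815479  0.02      ]]
[360, 190] [[ 0.44748844 -0.32684673  0.02      ]]
[ 300  137   58   56 1853]
disc [ 0.5424465  -0.21380084] 0.1040393659934553
```

View pics/t1c.png

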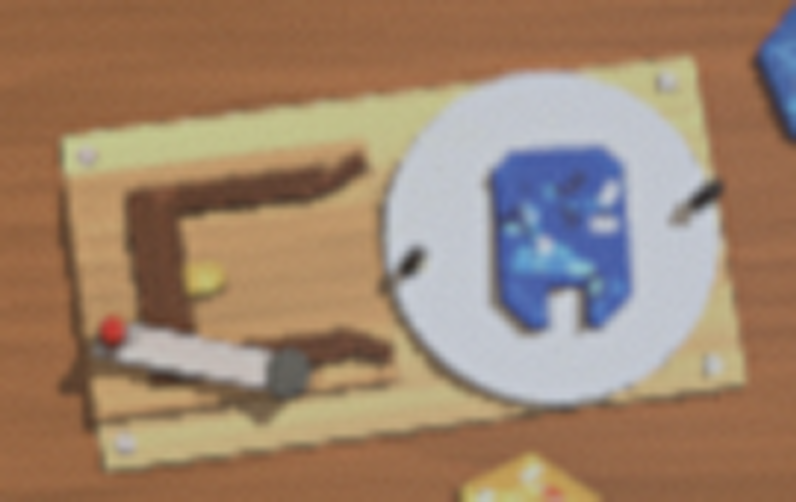

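View pics/s1c.png

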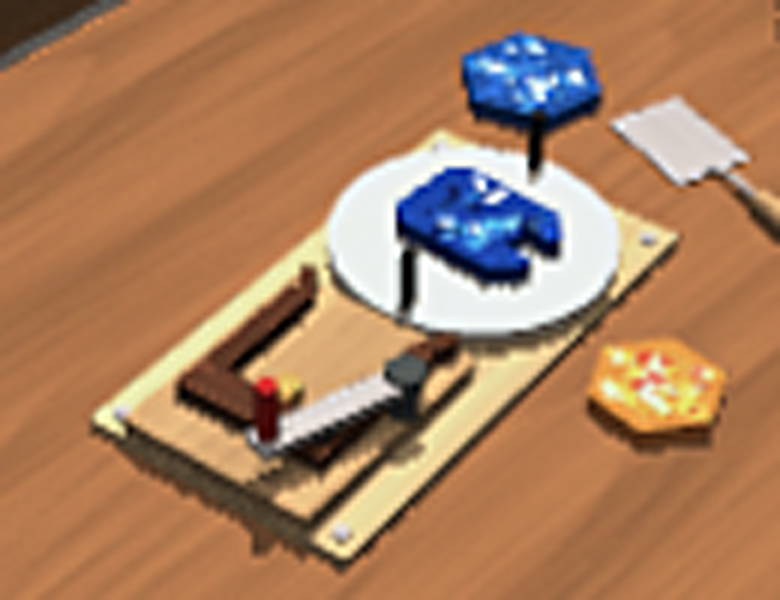

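```bash
cat > m.py <<'E'
from h import *
def comps(m,box,mn=3):
    u0,u1,v0,v1=box; mm=np.zeros(m.shape,np.uint8); mm[v0:v1,u0:u1]=m[v0:v1,u0:u1]
    n,l,st,ce=cv2.connectedComponentsWithStats(mm,connectivity=8)
    return [(l==i,st[i],ce[i]) for i in range(1,n) if st[i][4]>=mn]
def bluemask(f,box):
    hsv=cv2.cvtColor(f,cv2.COLOR_BGR2HSV)
    m=(hsv[...,0]>95)&(hsv[...,0]<130)&(hsv[...,1]>90)
    return max(comps(m,box),key=lambda c:c[1][4])
E
python3 - <<'E'
from m import *
s=snap('top');f=s['frame'];t=snap('side');g=t['frame']
for nm,S,box in(('top',s,(298,362,132,198)),('side',t,(258,312,145,190))):
    F=S['frame']; gray=F.max(2)
    for th in (60,90):
        for m,st,ce in comps(gray<th,box,4):
            print(nm,th,st,ce.round(1))
# red handle
for nm,S,box in(('top',s,(235,300,140,210)),('side',t,(205,335,130,230))):
    hsv=cv2.cvtColor(S['frame'],cv2.COLOR_BGR2HSV)
    m=((hsv[...,0]<5)|(hsv[...,0]>172))&(hsv[...,1]>150)&(hsv[...,2]>90)
    for mm,st,ce in comps(m,box,4): print(nm,'red',st,ce.round(1))
    m=(hsv[...,0]>20)&(hsv[...,0]<30)&(hsv[...,1]>120)&(hsv[...,2]>150)
    for mm,st,ce in comps(m,box,6): print(nm,'yellow',st,ce.round(1))
mt,st,ce=bluemask(f,(310,350,145,185)); print(st,ce)
cn=max(cv2.findContours(mt.astype(np.uint8),cv2.RETR_EXTERNAL,cv2.CHAIN_APPROX_NONE)[0],key=len)
P=onplane(s,cn.reshape(-1,2),0.046)[:,:2]
rc=cv2.minAreaRect((P*1000).astype(np.float32));print(rc,cv2.boxPoints(rc))
# jig base edges
c=np.array([(62,138),(695,57),(745,383),(105,470)])/5.9+[235,125]
Q=onplane(s,c,0.012)[:,:2];print(Q)
for a,b in((1,0),(2,3)): d=Q[b]-Q[a];print(np.degrees(np.arctan2(d[1],d[0])),np.hypot(*d))
for a,b in((3,0),(2,1)): d=Q[b]-Q[a];print(np.degrees(np.arctan2(d[1],d[0]))+90,np.hypot(*d))
E
```

```text
top 90 [352 156   5   4  10] [354.2 157.8]
top 90 [303 168   3   3   6] [304.2 169. ]
side 60 [283 146  22  12  60] [293.1 150.2]
side 60 [271 167  22  10  40] [281.6 172.7]
side 60 [290 168   8   5  14] [293.9 170.1]
side 60 [272 171   2  11  19] [272.5 175.8]
side 60 [277 187   4   3   9] [278.7 188.3]
side 60 [298 186   4   4   4] [299.5 187.5]
side 90 [283 146  22  13  77] [293.4 150. ]
side 90 [271 166  22  16  82] [278.7 173.3]
side 90 [290 167   8   6  22] [293.9 170. ]
side 90 [298 176  14  14  17] [305.1 182.1]
side 90 [277 179  29  11  47] [289.4 185.5]
top red [252 179   4   4  11] [253.5 180.8]
top yellow [267 170   6   5  19] [269.2 171.7]
side red [247 193   4   3   9] [248.7 194.1]
side yellow [309 188   3   5   8] [309.6 190.2]
side yellow [252 193   3   3   7] [253.  193.7]
side yellow [307 193   4   5   9] [309.  195.2]
side yellow [316 193   7   7  19] [319.1 196.5]
[319 150  23  31 506] [329.26086957 163.68379447]
((537.6863403320312, -215.858154296875), (107.24961853027344, 78.08702087402344), 2.8016207218170166) [[ 482.21722 -179.48239]
 [ 486.034   -257.47607]
 [ 593.15546 -252.23392]
 [ 589.3387  -174.24023]]
[[ 0.61141079  0.08335097]
 [ 0.65468451 -0.31355673]
 [ 0.44858222 -0.33356001]
 [ 0.40500385  0.06160681]]
96.22221899605923 0.3992597359107788
96.29305841108138 0.3975624360380199
96.01370420613159 0.20754910975919133
95.54348577831723 0.20707072583973637
```

Run:
```python
from m import *
s=snap('top');t=snap('side')
yaw=np.radians(96.1);X=np.array([np.cos(yaw),np.sin(yaw)]);Y=np.array([-X[1],X[0]])
O=np.array([.5424,-.2138])
def jig(p): p=np.atleast_2d(p)[:,:2]-O; return np.c_[p@X,p@Y]*1000
def w(x,y,z): p=O+X*x/1000+Y*y/1000; return np.r_[p,z/1000]
for nm,uv in(('slot',(304.2,169)),('far',(354.2,157.8))):
    P=onplane(s,[uv],.055); j=jig(P); print(nm,P,j,np.hypot(*j[0]),np.degrees(np.arctan2(j[0,1],j[0,0])))
def tri(uvs,uvt):
    (o1,d1),(o2,d2)=ray(s,[uvs]),ray(t,[uvt]); d1=d1[0];d2=d2[0]
    k=np.linalg.lstsq(np.c_[d1,-d2],o2-o1,rcond=None)[0]; a=o1+d1*k[0];b=o2+d2*k[1]; return (a+b)/2,np.linalg.norm(a-b)
p,e=tri((253.5,180.8),(248.7,194.1));print('handle',p,e,jig(p)); print('handle nominal',w(280,66,107))
print('key',jig(onplane(s,[(269.2,171.7)],.042)))
# overlay check
for S,n in((s,'top'),(t,'side')):
    im=cv2.resize(S['frame'],None,fx=6,fy=6,interpolation=cv2.INTER_CUBIC)
    for pt in [(0,0,30),(175,66,62),(280,66,107),(202,0,44),(133,41.5,44.5),(133,-41.5,44.5),(238,-41.5,44.5),(103,0,30),(0,103,30),(0,-103,30),(-103,0,30)]:
        q=(proj(S,w(*pt))[0]+.5)*6; cv2.drawMarker(im,tuple(int(v) for v in q),(0,255,0),0,14,2)
    for a in (-5.5,174.5): 
        for z in(30,80):
            q=(proj(S,w(92*np.cos(np.radians(a)),92*np.sin(np.radians(a)),z))[0]+.5)*6; cv2.drawMarker(im,tuple(int(v) for v in q),(0,0,255),1,10,2)
    b=(235,370,125,210) if n=='top' else (205,335,130,230)
    cv2.imwrite(f'pics/ov_{n}.png',im[b[2]*6:b[3]*6,b[0]*6:b[1]*6][:600,:800])
```

```text
slot [[ 0.52297166 -0.12294529  0.055     ]] [[92.40482211  9.66374316]] 92.908767516047 5.97031884250093
far [[ 0.55942775 -0.30349069  0.055     ]] [[-90.99229224  -7.40044068]] 91.29273667438241 -175.35034450865214
handle [0.47906741 0.05687113 0.10149867] 0.0008260369001329132 [[275.86855521  34.21138301]]
handle nominal [0.44701976 0.0576012  0.107     ]
key [[215.54893951   1.14749309]]
```

View pics/ov_top.png

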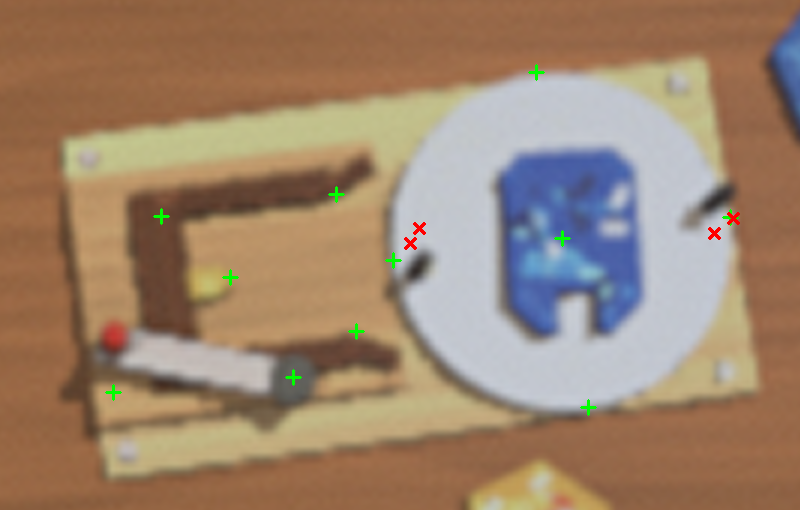

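View pics/ov_side.png

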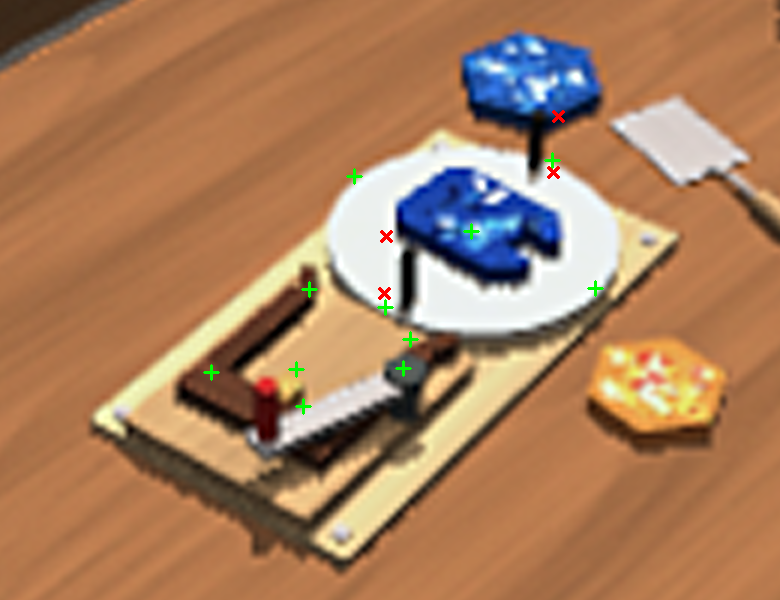

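```bash
cat > k.py <<'E'
from m import *
yaw=np.radians(96.1);X=np.array([np.cos(yaw),np.sin(yaw)]);Y=np.array([-X[1],X[0]])
O=np.array([.5424,-.2138])
def jig(p): p=np.atleast_2d(p)[:,:2]-O; return np.c_[p@X,p@Y]*1000
def w(x,y,z): p=O+X*x/1000+Y*y/1000; return np.r_[p,z/1000]
RT=R.from_matrix(np.c_[np.r_[X,0],np.r_[-Y,0],[0,0,-1]])
def st():
    s=r.get_state(); print('t',round(s['clock'],2),'jig',jig(s['tool_pos']).round(1),'z',round(s['tool_pos'][2]*1000,1),'F',np.round(s['contact_force'],1),'op',round(s['opening'],3))
    dR=(R.from_quat(s['eef_rot']).inv()*RT).as_rotvec()
    print('turn needed',(dR/2/np.pi).round(4),'Fjig x,y',(s['contact_force'][:2]@X).round(2),(s['contact_force'][:2]@Y).round(2))
    return s
E
python3 - <<'E'
from k import *
st()
print(jig([[0.559,-.3035]]))
E
```

```text
t 0.4 jig [[-342.8  395.3]] z 238.6 F [ 0.   0.5 -0. ] op 1.001
turn needed [-0.     -0.     -0.2189] Fjig x,y 0.46 -0.05
[[-90.95609717  -6.97412267]]
```

Request:
{"name": "move_arm", "arguments": {"turn": [[0,0,-0.0195],[0,0,-0.0195],[0,0,-0.0195],[0,0,-0.0195],[0,0,-0.0195],[0,0,-0.0195],[0,0,-0.0195],[0,0,-0.0195],[0,0,-0.0195],[0,0,-0.0195]], "dp": [[0,0,0],[0,0,0],[0,0,0],[0,0,0],[0,0,0],[0,0,0],[0,0,0],[0,0,0],[0,0,0],[0,0,0]], "jaw": [-1,-1,-1,-1,-1,-1,-1,-1,-1,-1], "newtons": 5}}

```text
clock: 1.23
tool_pos: [0.1856, -0.5968, 0.2387]
eef_rot: [0.72, 0.694, -0.0, 0.0]
contact_force: [-0.4, 0.6, 0.3]
opening: 0.997
```

Run:
```python
from k import *
st()
```

```text
t 1.23 jig [[-342.9  395.5]] z 238.7 F [-0.4  0.6  0.3] op 0.997
turn needed [-0.     0.    -0.023] Fjig x,y 0.65 0.34
```

Request:
{"name": "move_arm", "arguments": {"turn": [[0,0,-0.0115],[0,0,-0.0115],[0,0,0],[0,0,0],[0,0,0],[0,0,0],[0,0,0],[0,0,0],[0,0,0],[0,0,0]], "dp": [[0,0,0],[0,0,0],[0.5,0.8,0],[0.5,0.8,0],[0.5,0.8,0],[0.5,0.8,0],[0.5,0.8,0],[0.5,0.8,0],[0.5,0.8,0],[0.5,0.8,0]], "jaw": [-0.1,-0.1,-0.1,-0.1,-0.1,-0.1,-0.1,-0.1,-0.1,-0.1]}}

```text
clock: 2.07
tool_pos: [0.3356, -0.4806, 0.2388]
eef_rot: [0.671, 0.742, -0.0, 0.0]
contact_force: [-0.3, 0.2, -0.5]
opening: 0.551
```

Request:
{"name": "move_arm", "arguments": {"turn": [[0,0,0],[0,0,0],[0,0,0],[0,0,0],[0,0,0],[0,0,0],[0,0,0],[0,0,0],[0,0,0],[0,0,0]], "dp": [[0.5,0.8,0.2],[0.5,0.8,0.2],[0.5,0.8,0.2],[0.5,0.8,0.2],[0.5,0.8,0.2],[0.5,0.8,0.2],[0.5,0.8,0.2],[0.5,0.8,0.2],[0.5,0.8,0.2],[0.5,0.8,0.2]], "jaw": [-0.1,-0.1,-0.1,-0.1,-0.1,-0.1,-0.1,-0.1,-0.1,-0.1]}}

```text
clock: 2.9
tool_pos: [0.5221, -0.3361, 0.1885]
eef_rot: [0.671, 0.742, -0.0, 0.0]
contact_force: [0.0, -0.7, -0.2]
opening: 0.549
```

Run:
```python
from k import *
st()
```

```text
t 2.9 jig [[-119.5   33.1]] z 188.5 F [ 0.  -0.7 -0.2] op 0.549
turn needed [-0.      0.0001 -0.0009] Fjig x,y -0.71 0.05
```

Request:
{"name": "move_arm", "arguments": {"turn": [[0,0,-0.001],[0,0,0],[0,0,0],[0,0,0],[0,0,0],[0,0,0],[0,0,0],[0,0,0],[0,0,0],[0,0,0]], "dp": [[0.57,0.8,0],[0.57,0.8,0],[0,0,0.7],[0,0,0.7],[0,0,0.7],[0,0,0.7],[0,0,0.7],[0,0,0.7],[0,0,0.7],[0,0,0.55]], "jaw": [-0.1,-0.1,-0.1,-0.1,-0.1,-0.1,-0.1,-0.1,-0.1,-0.1]}}

```text
clock: 3.73
tool_pos: [0.5577, -0.3043, 0.0511]
eef_rot: [0.668, 0.744, -0.0, -0.0]
contact_force: [-0.5, -0.3, -0.0]
opening: 0.548
```

Run:
```python
from k import *
st()
s=snap('top');f=s['frame']
cv2.imwrite('pics/t2c.png',cv2.resize(f[115:210,285:400],None,fx=6,fy=6,interpolation=cv2.INTER_CUBIC))
t=snap('side');g=t['frame']
cv2.imwrite('pics/s2c.png',cv2.resize(g[100:200,245:375],None,fx=6,fy=6,interpolation=cv2.INTER_CUBIC))
```

```text
t 3.73 jig [[-91.6  -5.6]] z 51.1 F [-0.5 -0.3 -0. ] op 0.548
turn needed [-0.0002 -0.      0.0001] Fjig x,y -0.24 0.54
```

View pics/t2c.png

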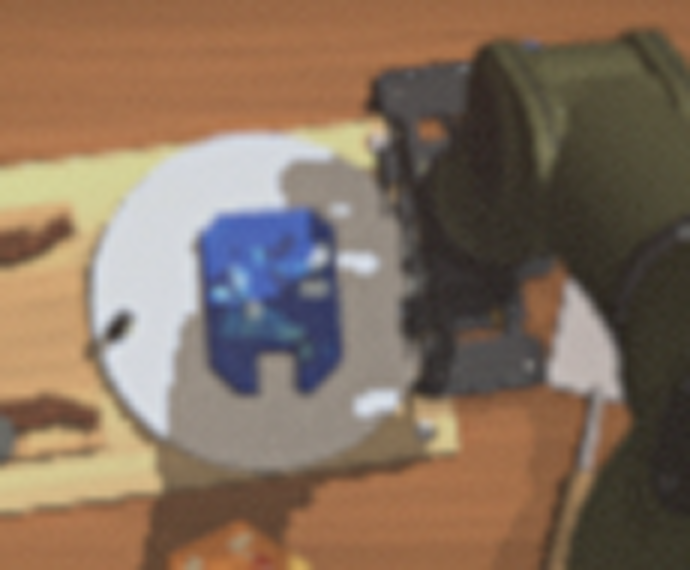

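View pics/s2c.png

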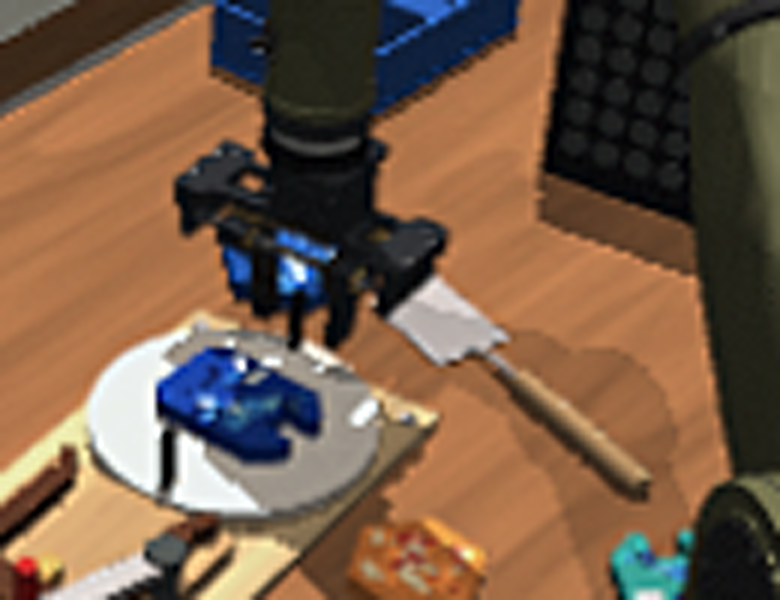

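Request:
{"name": "move_arm", "arguments": {"turn": [[0,0,0],[0,0,0],[0,0,0],[0,0,0],[0,0,0],[0,0,0]], "dp": [[0,0,0],[0,0,0],[0,0,0],[0,0,0],[0,0,0],[0,0,0]], "jaw": [1,1,1,1,1,1], "newtons": 5}}

```text
clock: 4.33
tool_pos: [0.5585, -0.3044, 0.0531]
eef_rot: [0.668, 0.744, 0.0, 0.001]
contact_force: [-0.4, -1.1, 3.0]
opening: 0.133
```

Run:
```python
from k import *
s=st()
p=np.array([-91.6,-5.6]);  # jig peg now
a0=np.arctan2(p[1],p[0]);rr=92
N=36;tot=np.radians(-86.7)
prev=p
pts=[]
for i in range(1,N+1):
    a=a0+tot*i/N; q=rr*np.array([np.cos(a),np.sin(a)])
    pts.append((q-prev));prev=q
d=np.array(pts)/25
print(np.c_[d[:,0],-d[:,1]].round(3).tolist(),prev)
```

```text
t 4.33 jig [[-91.8  -6.4]] z 53.1 F [-0.4 -1.1  3. ] op 0.133
turn needed [0.0001 0.0001 0.0001] Fjig x,y -1.01 0.46
[[-0.015, -0.154], [0.0, -0.155], [0.007, -0.155], [0.013, -0.154], [0.02, -0.153], [0.026, -0.152], [0.033, -0.151], [0.039, -0.15], [0.045, -0.148], [0.051, -0.146], [0.057, -0.144], [0.063, -0.141], [0.069, -0.138], [0.075, -0.135], [0.081, -0.132], [0.086, -0.128], [0.091, -0.125], [0.097, -0.121], [0.102, -0.117], [0.106, -0.112], [0.111, -0.108], [0.115, -0.103], [0.12, -0.098], [0.124, -0.093], [0.127, -0.088], [0.131, -0.082], [0.134, -0.077], [0.137, -0.071], [0.14, -0.065], [0.143, -0.059], [0.145, -0.053], [0.147, -0.047], [0.149, -0.041], [0.151, -0.034], [0.152, -0.028], [0.153, -0.022]] [-10.89068508  91.35312243]
```

Request:
{"name": "move_arm", "arguments": {"turn": [[0,0,0],[0,0,0],[0,0,0],[0,0,0],[0,0,0],[0,0,0],[0,0,0],[0,0,0],[0,0,0],[0,0,0]], "dp": [[0,-0.155,0],[0,-0.155,0],[0.007,-0.155,0],[0.013,-0.154,0],[0.02,-0.153,0],[0.026,-0.152,0],[0.033,-0.151,0],[0.039,-0.15,0],[0.045,-0.148,0],[0.051,-0.146,0]], "jaw": [1,1,1,1,1,1,1,1,1,1]}}

```text
clock: 5.17
tool_pos: [0.5193, -0.3024, 0.0525]
eef_rot: [0.668, 0.744, -0.0, -0.0]
contact_force: [0.3, -2.1, 3.8]
opening: 0.133
```

Request:
{"name": "move_arm", "arguments": {"turn": [[0,0,0],[0,0,0],[0,0,0],[0,0,0],[0,0,0],[0,0,0],[0,0,0],[0,0,0],[0,0,0],[0,0,0]], "dp": [[0.057,-0.144,0],[0.063,-0.141,0],[0.069,-0.138,0],[0.075,-0.135,0],[0.081,-0.132,0],[0.086,-0.128,0],[0.091,-0.125,0],[0.097,-0.121,0],[0.102,-0.117,0],[0.106,-0.112,0]], "jaw": [1,1,1,1,1,1,1,1,1,1]}}

```text
clock: 6.0
tool_pos: [0.4849, -0.285, 0.0523]
eef_rot: [0.668, 0.744, -0.0, -0.0]
contact_force: [0.8, -0.4, -1.1]
opening: 0.133
```

Run:
```python
from k import *
st()
s=snap('top');f=s['frame']
cv2.imwrite('pics/t3c.png',cv2.resize(f[115:210,285:400],None,fx=6,fy=6,interpolation=cv2.INTER_CUBIC))
```

```text
t 6.0 jig [[-64.7  64.7]] z 52.3 F [ 0.8 -0.4 -1.1] op 0.133
turn needed [-0.0001 -0.      0.0001] Fjig x,y -0.44 -0.73
```

View pics/t3c.png

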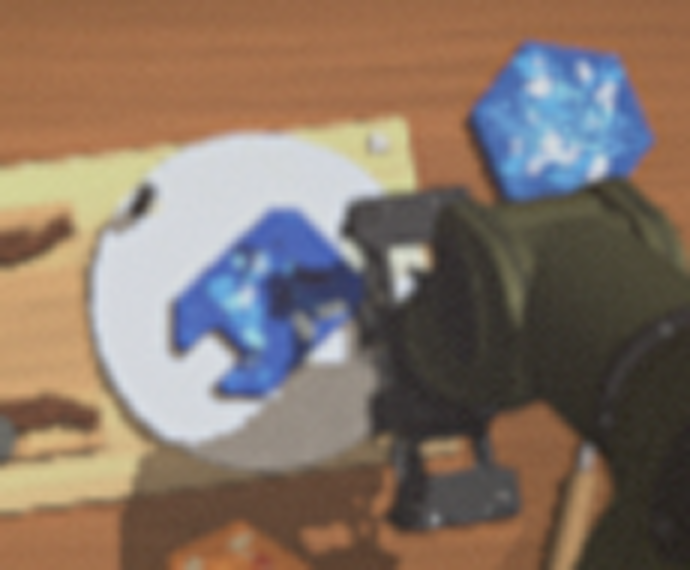

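Request:
{"name": "move_arm", "arguments": {"turn": [[0,0,0],[0,0,0],[0,0,0],[0,0,0],[0,0,0],[0,0,0],[0,0,0],[0,0,0],[0,0,0],[0,0,0]], "dp": [[0.111,-0.108,0],[0.115,-0.103,0],[0.12,-0.098,0],[0.124,-0.093,0],[0.127,-0.088,0],[0.131,-0.082,0],[0.134,-0.077,0],[0.137,-0.071,0],[0.14,-0.065,0],[0.143,-0.059,0]], "jaw": [1,1,1,1,1,1,1,1,1,1]}}

```text
clock: 6.88
tool_pos: [0.4607, -0.2555, 0.0525]
eef_rot: [0.668, 0.744, -0.0, -0.0]
contact_force: [-0.2, -1.3, -2.2]
opening: 0.133
```

Request:
{"name": "move_arm", "arguments": {"turn": [[0,0,0],[0,0,0],[0,0,0],[0,0,0],[0,0,0],[0,0,0],[0,0,0],[0,0,0]], "dp": [[0.145,-0.053,0],[0.147,-0.047,0],[0.149,-0.041,0],[0.151,-0.034,0],[0.152,-0.028,0],[0.153,-0.022,0],[0,0,0],[0,0,0]], "jaw": [1,1,1,1,1,1,1,1]}}

```text
clock: 7.55
tool_pos: [0.4521, -0.2336, 0.0524]
eef_rot: [0.668, 0.744, -0.001, -0.001]
contact_force: [-2.8, -1.3, -1.8]
opening: 0.133
```

```bash
cat >> k.py <<'E'
def tile(s,z=.046,box=(255,370,130,200)):
    mt,stt,ce=bluemask(s['frame'],box)
    cn=max(cv2.findContours(mt.astype(np.uint8),cv2.RETR_EXTERNAL,cv2.CHAIN_APPROX_NONE)[0],key=len).reshape(-1,2)
    P=jig(onplane(s,cn,z))
    rc=cv2.minAreaRect(P.astype(np.float32)); print('rect jig',np.round(rc[0],1),np.round(rc[1],1),round(rc[2],2),'area',stt[4])
    c=P.mean(0)
    for sg in(1,-1):   # straight sides
        lo,hi=np.array(rc[0])[0]-48,np.array(rc[0])[0]+30
        m=(sg*(P[:,1]-rc[0][1])>33)&(P[:,0]>rc[0][0]-30)&(P[:,0]<rc[0][0]+30)
        if m.sum()>5:
            k=np.polyfit(P[m,0],P[m,1],1); print('side',sg,'deg',np.degrees(np.arctan(k[0])).round(2),'y',np.polyval(k,rc[0][0]).round(1))
    return P
E
python3 - <<'E'
from k import *
st()
s=snap('top');f=s['frame'];tile(s)
cv2.imwrite('pics/t4c.png',cv2.resize(f[125:210,235:370],None,fx=5.9,fy=5.9,interpolation=cv2.INTER_CUBIC))
E
```

```text
t 7.55 jig [[-10.1  91.9]] z 52.4 F [-2.8 -1.3 -1.8] op 0.133
turn needed [-0.0003 -0.      0.0002] Fjig x,y -0.96 2.92
rect jig [7.4 4.7] [ 76.5 100. ] 87.8 area 257
side 1 deg 3.46 y 39.8
side -1 deg -0.24 y -31.4
```

View pics/t4c.png

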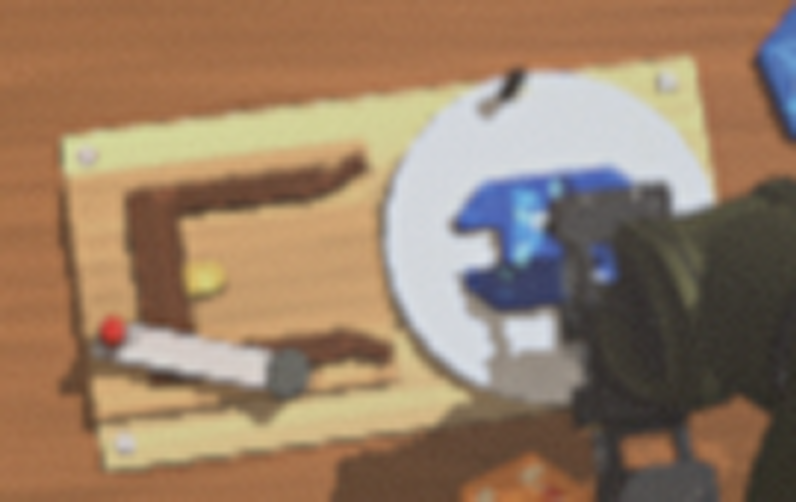

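Request:
{"name": "move_arm", "arguments": {"turn": [[0,0,0],[0,0,0],[0,0,0],[0,0,0],[0,0,0],[0,0,0],[0,0,0],[0,0,0],[0,0,0],[0,0,0]], "dp": [[0,0,0],[0,0,0],[0,0,0],[0,0,-0.5],[0,0,-0.7],[0,0,-0.7],[0,0,-0.6],[-0.7,0.6,0],[-0.7,0.6,0],[-0.7,0.6,0]], "jaw": [0.3,0.3,0.3,0.3,0.3,0.3,0.3,0.3,0.3,0.3]}}

```text
clock: 8.43
tool_pos: [0.5048, -0.2821, 0.1159]
eef_rot: [0.668, 0.744, 0.001, 0.001]
contact_force: [1.0, -0.4, 0.4]
opening: 0.349
```

Request:
{"name": "move_arm", "arguments": {"turn": [[0,0,0],[0,0,0],[0,0,0],[0,0,0],[0,0,0]], "dp": [[-0.7,0.6,0],[-0.7,0.6,0],[-0.7,0.6,0],[-0.3,0,0],[0,0,0]], "jaw": [0.54,0.54,0.54,0.54,0.54]}}

```text
clock: 8.85
tool_pos: [0.5548, -0.3385, 0.1148]
eef_rot: [0.669, 0.743, -0.0, 0.001]
contact_force: [0.4, -0.0, -0.2]
opening: 0.228
```

Run:
```python
from k import *
st()
s=snap('top');f=s['frame'];tile(s)
cv2.imwrite('pics/t5c.png',cv2.resize(f[125:210,235:370],None,fx=5.9,fy=5.9,interpolation=cv2.INTER_CUBIC))
```

```text
t 8.85 jig [[-125.3    0.9]] z 114.8 F [ 0.4 -0.  -0.2] op 0.228
turn needed [ 0.0002  0.0002 -0.0003] Fjig x,y -0.05 -0.4
rect jig [4.4 4.4] [ 74.9 106.7] 88.94 area 456
side 1 deg -2.52 y 40.5
side -1 deg 0.1 y -31.4
```

View pics/t5c.png

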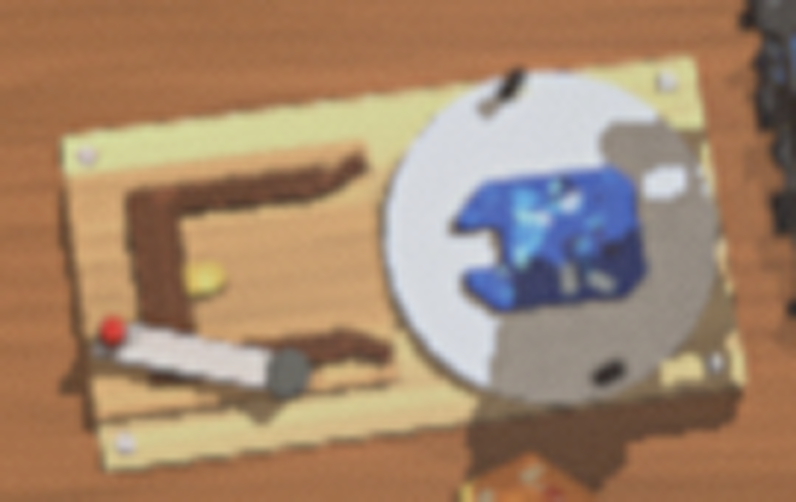

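Request:
{"name": "move_arm", "arguments": {"turn": [[0,0,0],[0,0,0],[0,0,0],[0,0,0],[0,0,0],[0,0,0],[0,0,0],[0,0,0],[0,0,0],[0,0,0]], "dp": [[0,0,0.5],[0,0,0.7],[0,0,0.7],[0,0,0.7],[0,0,0.5],[0.4,0,0],[0.5,0,0],[0.5,0,0],[0.4,0,0],[0,0,0]], "jaw": [0.76,0.76,0.76,0.76,0.76,0.76,0.76,0.76,0.76,0.76]}}

```text
clock: 9.73
tool_pos: [0.5507, -0.2869, 0.0387]
eef_rot: [0.666, 0.746, 0.001, -0.0]
contact_force: [-0.1, 0.9, 0.5]
opening: 0.118
```

Run:
```python
from k import *
st()
s=snap('top');f=s['frame'];tile(s)
cv2.imwrite('pics/t6c.png',cv2.resize(f[125:210,255:390],None,fx=5.9,fy=5.9,interpolation=cv2.INTER_CUBIC))
t=snap('side');g=t['frame']
cv2.imwrite('pics/s6c.png',cv2.resize(g[110:210,225:355],None,fx=6,fy=6,interpolation=cv2.INTER_CUBIC))
```

```text
t 9.73 jig [[-73.6  -0.5]] z 38.7 F [-0.1  0.9  0.5] op 0.118
turn needed [ 0.0002 -0.0003  0.0009] Fjig x,y 0.88 -0.01
rect jig [5.1 4.5] [ 75.1 103.9] 89.31 area 414
side 1 deg 0.85 y 40.1
side -1 deg 0.1 y -31.4
```

View pics/s6c.png

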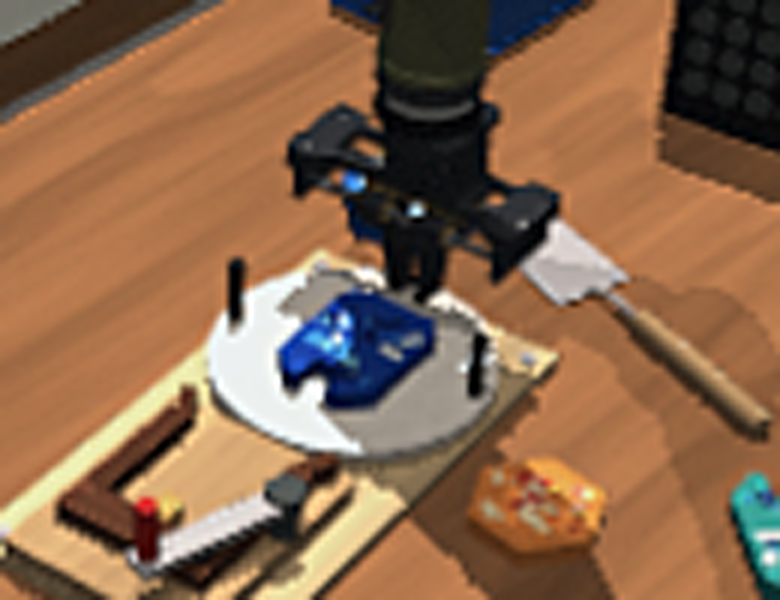

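View pics/t6c.png

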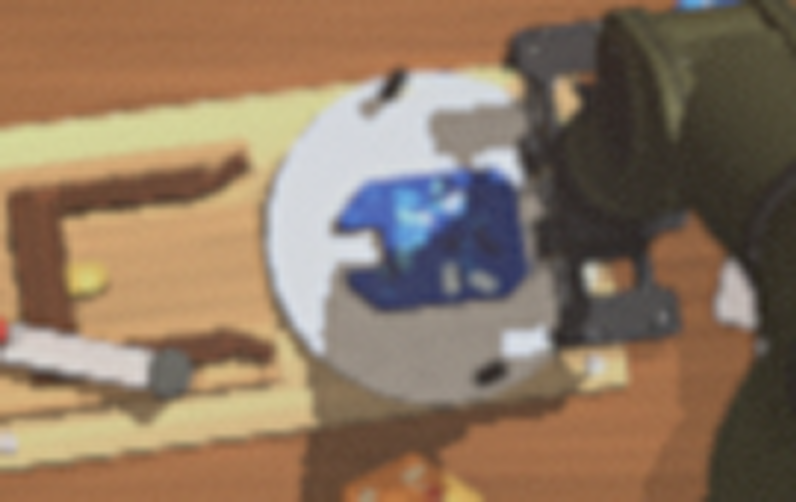

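Request:
{"name": "move_arm", "arguments": {"turn": [[0,0,0.0009],[0,0,0],[0,0,0],[0,0,0],[0,0,0],[0,0,0],[0,0,0],[0,0,0],[0,0,0],[0,0,0]], "dp": [[0,-0.1,0.08],[0.2,0,0],[0.2,0,0],[0.2,0,0],[0.2,0,0],[0.2,0,0],[0.2,0,0],[0.2,0,0],[0.2,0,0],[0.2,0,0]], "jaw": [0.76,0.76,0.76,0.76,0.76,0.76,0.76,0.76,0.76,0.76]}}

```text
clock: 10.67
tool_pos: [0.5427, -0.2465, 0.0355]
eef_rot: [0.67, 0.742, -0.0, 0.0]
contact_force: [0.9, -0.6, -0.4]
opening: 0.119
```

Request:
{"name": "move_arm", "arguments": {"turn": [[0,0,0],[0,0,0],[0,0,0],[0,0,0],[0,0,0],[0,0,0],[0,0,0],[0,0,0]], "dp": [[0.2,0,0],[0.2,0,0],[0.2,0,0],[0.2,0,0],[0.2,0,0],[0.2,0,0],[0.2,0,0],[0.2,0,0]], "jaw": [0.76,0.76,0.76,0.76,0.76,0.76,0.76,0.76]}}

```text
clock: 11.33
tool_pos: [0.5386, -0.2068, 0.0355]
eef_rot: [0.67, 0.742, -0.0, 0.0]
contact_force: [0.7, -1.3, -0.0]
opening: 0.121
```

Run:
```python
from k import *
st()
s=snap('top');f=s['frame'];tile(s)
cv2.imwrite('pics/t7c.png',cv2.resize(f[125:210,235:370],None,fx=5.9,fy=5.9,interpolation=cv2.INTER_CUBIC))
```

```text
t 11.33 jig [[7.4 3. ]] z 35.5 F [ 0.7 -1.3 -0. ] op 0.121
turn needed [ 0.      0.     -0.0008] Fjig x,y -1.42 -0.55
rect jig [74.5  4.3] [ 75.3 101.3] 89.85 area 396
side 1 deg -0.08 y 40.3
side -1 deg -2.17 y -31.6
```

View pics/t7c.png

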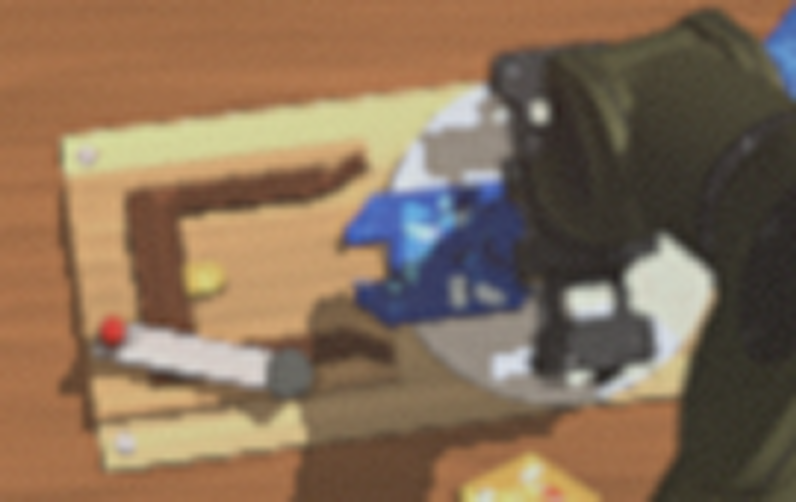

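Request:
{"name": "move_arm", "arguments": {"turn": [[0,0,-0.0008],[0,0,0],[0,0,0],[0,0,0],[0,0,0],[0,0,0],[0,0,0],[0,0,0],[0,0,0],[0,0,0]], "dp": [[0.16,0.01,0],[0.16,0.01,0],[0.16,0.01,0],[0.16,0.01,0],[0.16,0.01,0],[0.16,0.01,0],[0.16,0.01,0],[0.16,0.01,0],[0.16,0.01,0],[0.16,0.01,0]], "jaw": [0.76,0.76,0.76,0.76,0.76,0.76,0.76,0.76,0.76,0.76]}}

```text
clock: 12.22
tool_pos: [0.5368, -0.1667, 0.0355]
eef_rot: [0.668, 0.744, -0.0, -0.0]
contact_force: [0.7, -1.0, 1.2]
opening: 0.118
```

Run:
```python
from k import *
st()
s=snap('top');f=s['frame'];tile(s)
cv2.imwrite('pics/t8c.png',cv2.resize(f[125:210,235:370],None,fx=5.9,fy=5.9,interpolation=cv2.INTER_CUBIC))
```

```text
t 12.22 jig [[47.4  0.6]] z 35.5 F [ 0.7 -1.   1.2] op 0.118
turn needed [-0. -0.  0.] Fjig x,y -1.05 -0.64
rect jig [115.5   1.1] [77.9 97.9] 89.62 area 397
side 1 deg 3.07 y 37.4
side -1 deg -3.77 y -34.3
```

View pics/t8c.png

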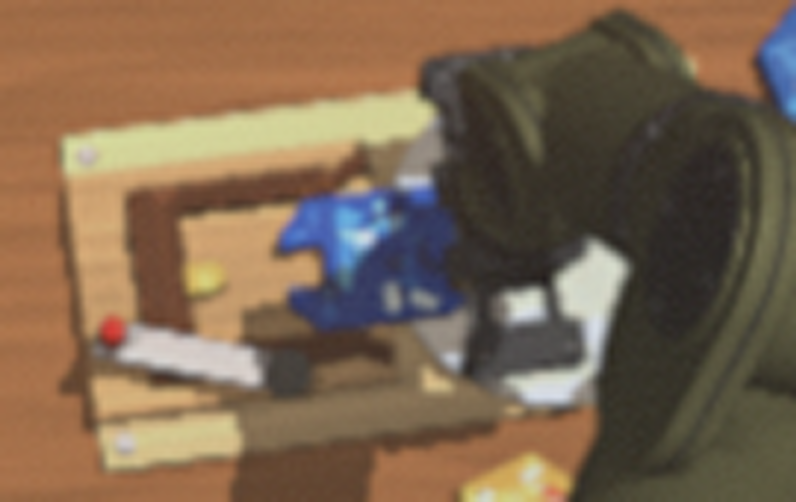

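Request:
{"name": "move_arm", "arguments": {"turn": [[0,0,0],[0,0,0],[0,0,0],[0,0,0],[0,0,0],[0,0,0],[0,0,0],[0,0,0],[0,0,0],[0,0,0]], "dp": [[0.18,0,0],[0.18,0,0],[0.18,0,0],[0.18,0,0],[0.18,0,0],[0.18,0,0],[0.18,0,0],[0.18,0,0],[0.18,0,0],[0.18,0,0]], "jaw": [0.76,0.76,0.76,0.76,0.76,0.76,0.76,0.76,0.76,0.76]}}

```text
clock: 13.1
tool_pos: [0.5321, -0.122, 0.0355]
eef_rot: [0.668, 0.744, -0.0, 0.0]
contact_force: [-0.0, -0.2, 0.1]
opening: 0.12
```

Run:
```python
from k import *
st()
s=snap('top');f=s['frame'];tile(s)
cv2.imwrite('pics/t9c.png',cv2.resize(f[125:210,235:370],None,fx=5.9,fy=5.9,interpolation=cv2.INTER_CUBIC))
```

```text
t 13.1 jig [[92.4  0.5]] z 35.5 F [-0.  -0.2  0.1] op 0.12
turn needed [0. 0. 0.] Fjig x,y -0.2 0.05
rect jig [160.4   0.9] [100.1  78.1] 0.7 area 411
side 1 deg 0.75 y 38.5
side -1 deg -2.71 y -35.9
```

View pics/t9c.png

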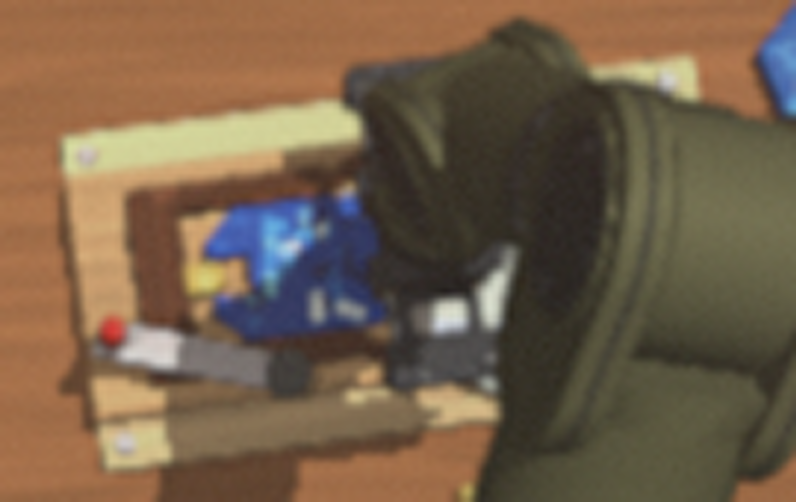

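Request:
{"name": "move_arm", "arguments": {"turn": [[0,0,0],[0,0,0],[0,0,0],[0,0,0],[0,0,0],[0,0,0]], "dp": [[0.1,0,0],[0.1,0,0],[0.08,0,0],[0.08,0,0],[0.08,0,0],[0.08,0,0]], "jaw": [0.76,0.76,0.76,0.76,0.76,0.76]}}

```text
clock: 13.65
tool_pos: [0.5308, -0.1095, 0.0355]
eef_rot: [0.669, 0.744, -0.0, 0.0]
contact_force: [-0.0, -1.6, 0.3]
opening: 0.115
```

Run:
```python
from k import *
st()
```

```text
t 13.65 jig [[104.9   0.5]] z 35.5 F [-0.  -1.6  0.3] op 0.115
turn needed [ 0.      0.     -0.0001] Fjig x,y -1.58 0.2
```

Request:
{"name": "move_arm", "arguments": {"turn": [[0,0,0],[0,0,0],[0,0,0],[0,0,0]], "dp": [[0.05,0,0],[0.05,0,0],[0.05,0,0],[0,0,0]], "jaw": [0.76,0.76,0.76,0.76]}}

```text
clock: 13.98
tool_pos: [0.5307, -0.1083, 0.0356]
eef_rot: [0.669, 0.743, -0.001, 0.001]
contact_force: [1.1, -6.0, -0.2]
opening: 0.122
```

Run:
```python
from k import *
st()
s=snap('top');f=s['frame']
cv2.imwrite('pics/t10c.png',cv2.resize(f[125:210,235:370],None,fx=5.9,fy=5.9,interpolation=cv2.INTER_CUBIC))
```

```text
t 13.98 jig [[106.1   0.4]] z 35.6 F [ 1.1 -6.  -0.2] op 0.122
turn needed [ 0.      0.0005 -0.0003] Fjig x,y -6.08 -0.41
```

View pics/t10c.png

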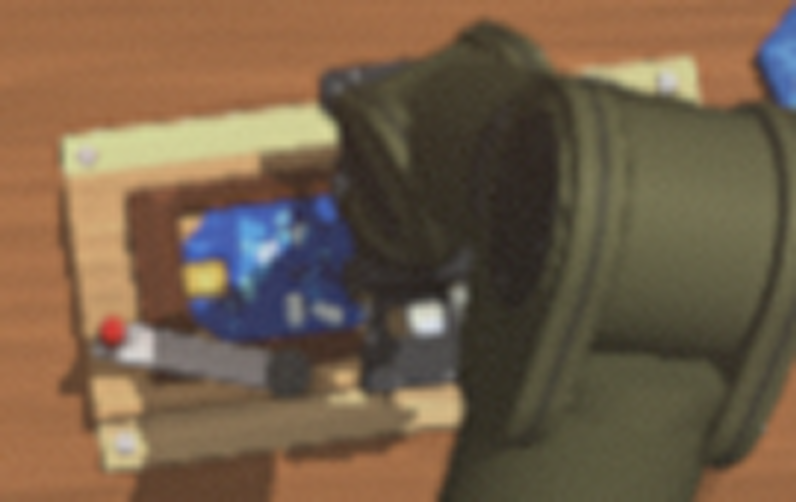

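Request:
{"name": "move_arm", "arguments": {"turn": [[0,0,0],[0,0,0],[0,0,0]], "dp": [[0.05,0,0],[0.05,0,0],[0,0,0]], "jaw": [0.76,0.76,0.76]}}

```text
clock: 14.28
tool_pos: [0.5306, -0.1082, 0.0357]
eef_rot: [0.67, 0.742, -0.002, 0.002]
contact_force: [2.3, -9.0, -1.3]
opening: 0.118
```

Run:
```python
from k import *
st()
```

```text
t 14.28 jig [[106.2   0.5]] z 35.7 F [ 2.3 -9.  -1.3] op 0.118
turn needed [-0.      0.001  -0.0006] Fjig x,y -9.19 -1.35
```

Request:
{"name": "move_arm", "arguments": {"turn": [[0,0,0],[0,0,0],[0,0,0],[0,0,0],[0,0,0],[0,0,0],[0,0,0],[0,0,0],[0,0,0],[0,0,0]], "dp": [[-0.3,0,0],[-0.5,0,0],[-0.4,0,0],[0,0,-0.6],[0,0,-0.9],[0,0,-0.9],[0,0,-0.9],[0,0,-0.9],[0,0,-0.8],[0,0,0]], "jaw": [0.76,0.76,0.76,0.76,0.3,0,0,0,0,0]}}

```text
clock: 15.12
tool_pos: [0.5354, -0.133, 0.1639]
eef_rot: [0.669, 0.744, 0.002, 0.002]
contact_force: [0.2, 0.6, -0.5]
opening: 0.498
```

Run:
```python
from k import *
st()
s=snap('top');f=s['frame']
cv2.imwrite('pics/t11c.png',cv2.resize(f[125:210,235:370],None,fx=5.9,fy=5.9,interpolation=cv2.INTER_CUBIC))
t=snap('side');g=t['frame']
cv2.imwrite('pics/s11c.png',cv2.resize(g[130:230,205:335],None,fx=6,fy=6,interpolation=cv2.INTER_CUBIC))
```

```text
t 15.12 jig [[81.1 -1.7]] z 163.9 F [ 0.2  0.6 -0.5] op 0.498
turn needed [ 0.001   0.0001 -0.    ] Fjig x,y 0.62 -0.25
```

View pics/t11c.png

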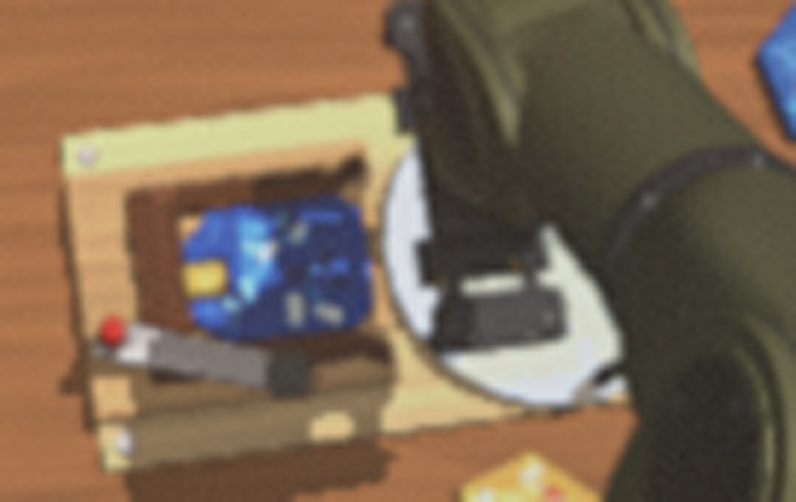

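View pics/s11c.png

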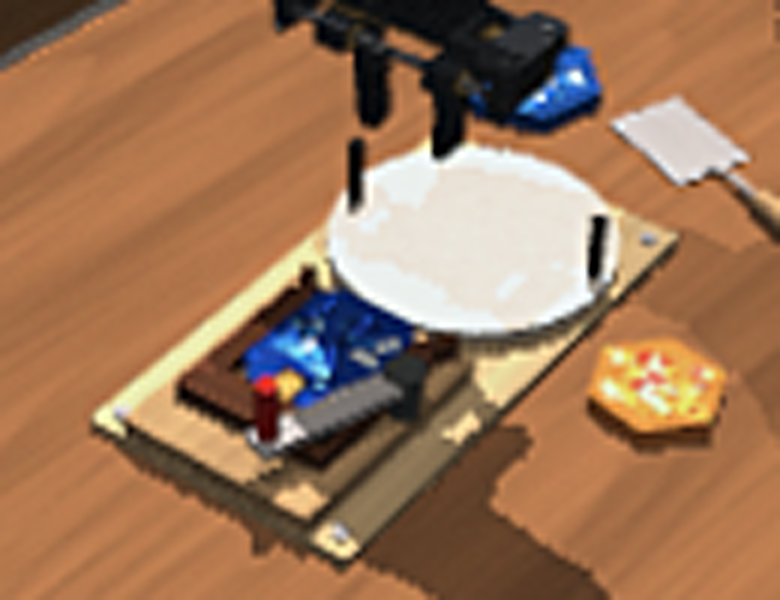

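Request:
{"name": "move_arm", "arguments": {"turn": [[0.001,0,0],[0,0,0],[0,0,0],[0,0,0],[0,0,0],[0,0,0],[0,0,0],[0,0,0],[0,0,0],[0,0,0]], "dp": [[0.4,0,0],[0.8,-0.18,0],[0.9,-0.18,0],[0.9,-0.18,0],[0.9,-0.18,0],[0.9,-0.18,0],[0.9,-0.18,0],[0.9,-0.18,0],[0.8,-0.18,0],[0.4,0,0]], "jaw": [-0.3,-0.3,-0.3,-0.3,-0.3,-0.3,-0.3,-0.3,-0.3,-0.3]}}

```text
clock: 16.05
tool_pos: [0.4744, 0.0605, 0.1597]
eef_rot: [0.667, 0.745, -0.003, -0.004]
contact_force: [-0.2, 0.7, -0.1]
opening: 0.649
```

Run:
```python
from k import *
st()
```

```text
t 16.05 jig [[279.9  38.5]] z 159.7 F [-0.2  0.7 -0.1] op 0.649
turn needed [-0.0016 -0.0002  0.0008] Fjig x,y 0.75 0.08
```

Request:
{"name": "move_arm", "arguments": {"turn": [[0,0,0],[0,0,0],[0,0,0]], "dp": [[0,0,0],[0,0,0],[0,0,0.5]], "jaw": [-0.3,-0.3,-0.3]}}

```text
clock: 16.3
tool_pos: [0.4781, 0.0557, 0.1489]
eef_rot: [0.669, 0.743, -0.002, -0.001]
contact_force: [0.4, -0.8, -0.2]
opening: 0.654
```

Run:
```python
from k import *
st()
s=snap('top');f=s['frame']
cv2.imwrite('pics/t12c.png',cv2.resize(f[125:210,215:350],None,fx=5.9,fy=5.9,interpolation=cv2.INTER_CUBIC))
t=snap('side');g=t['frame']
cv2.imwrite('pics/s12c.png',cv2.resize(g[130:230,205:335],None,fx=6,fy=6,interpolation=cv2.INTER_CUBIC))
```

```text
t 16.3 jig [[274.8  35.2]] z 148.9 F [ 0.4 -0.8 -0.2] op 0.654
turn needed [-0.0006  0.0001 -0.0003] Fjig x,y -0.85 -0.32
```

View pics/s12c.png

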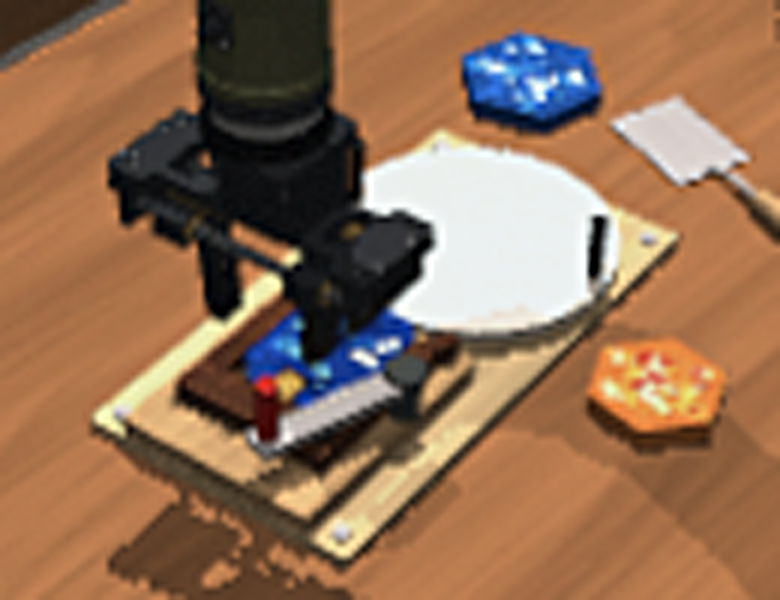

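Request:
{"name": "move_arm", "arguments": {"turn": [[0,0,0],[0,0,0],[0,0,0],[0,0,0],[0,0,0],[0,0,0],[0,0,0]], "dp": [[0.04,0.04,0.6],[0,0,0.6],[0,0,0.6],[0,0,0.6],[0,0,0.5],[0,0,0.2],[0,0,0]], "jaw": [-0.3,-0.3,-0.3,-0.3,-0.3,-0.3,-0.3]}}

```text
clock: 16.98
tool_pos: [0.4768, 0.0569, 0.0699]
eef_rot: [0.669, 0.743, -0.003, -0.002]
contact_force: [-0.2, 0.0, 0.4]
opening: 0.649
```

Run:
```python
from k import *
st()
t=snap('side');g=t['frame']
cv2.imwrite('pics/s13c.png',cv2.resize(g[130:230,205:335],None,fx=6,fy=6,interpolation=cv2.INTER_CUBIC))
```

```text
t 16.98 jig [[276.1  36.5]] z 69.9 F [-0.2  0.   0.4] op 0.649
turn needed [-0.0013  0.0002 -0.0002] Fjig x,y 0.05 0.22
```

View pics/s13c.png

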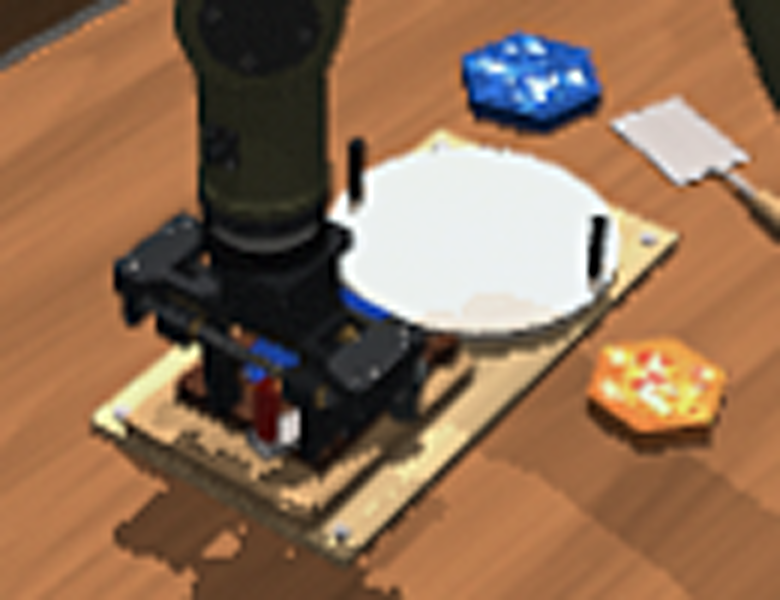

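Request:
{"name": "move_arm", "arguments": {"turn": [[0,0,0],[0,0,0],[0,0,0],[0,0,0],[0,0,0],[0,0,0],[0,0,0]], "dp": [[0,0,0],[0,0,0],[0,0,0],[0,0,0],[0,0,0],[0,0,0],[0,0,0]], "jaw": [1,1,1,1,1,1,1], "newtons": 8}}

```text
clock: 17.62
tool_pos: [0.4774, 0.0582, 0.0709]
eef_rot: [0.668, 0.744, -0.002, -0.002]
contact_force: [0.4, 0.2, 1.1]
opening: 0.176
```

Run:
```python
from k import *
s=st()
p=jig(s['tool_pos'])[0]; piv=np.array([175,66.]); v=p-piv; print(np.hypot(*v),np.degrees(np.arctan2(v[1],v[0])))
a0=np.arctan2(v[1],v[0]); rr=105.5; a1=np.radians(-91); N=30; prev=p;out=[]
for i in range(1,N+1):
    a=a0+(a1-a0)*i/N; q=piv+rr*np.array([np.cos(a),np.sin(a)]); out.append([(q-prev)[0]/25,-(q-prev)[1]/25]); prev=q
print(np.round(out,3).tolist(),prev)
```

```text
t 17.62 jig [[277.3  35.7]] z 70.9 F [0.4 0.2 1.1] op 0.176
turn needed [-0.0009 -0.      0.    ] Fjig x,y 0.15 -0.47
106.72229442065009 -16.475561256007563
[[-0.103, 0.16], [-0.063, 0.172], [-0.071, 0.169], [-0.078, 0.166], [-0.085, 0.162], [-0.092, 0.158], [-0.099, 0.154], [-0.105, 0.15], [-0.112, 0.145], [-0.118, 0.14], [-0.124, 0.135], [-0.129, 0.129], [-0.135, 0.124], [-0.14, 0.118], [-0.145, 0.111], [-0.15, 0.105], [-0.154, 0.098], [-0.158, 0.092], [-0.162, 0.085], [-0.166, 0.078], [-0.169, 0.07], [-0.172, 0.063], [-0.174, 0.055], [-0.177, 0.048], [-0.179, 0.04], [-0.18, 0.032], [-0.181, 0.024], [-0.182, 0.017], [-0.183, 0.009], [-0.183, 0.001]] [173.15877112 -39.48393184]
```

Opening 0.176 (15.5 mm) confirms the handle is gripped. Swinging it through the arc.

Request:
{"name": "move_arm", "arguments": {"turn": [[0,0,0],[0,0,0],[0,0,0],[0,0,0],[0,0,0],[0,0,0],[0,0,0],[0,0,0],[0,0,0],[0,0,0]], "dp": [[-0.06,0.16,0],[-0.063,0.172,0],[-0.071,0.169,0],[-0.078,0.166,0],[-0.085,0.162,0],[-0.092,0.158,0],[-0.099,0.154,0],[-0.105,0.15,0],[-0.112,0.145,0],[-0.118,0.14,0]], "jaw": [1,1,1,1,1,1,1,1,1,1]}}

```text
clock: 18.45
tool_pos: [0.5189, 0.0399, 0.0703]
eef_rot: [0.669, 0.744, -0.002, -0.002]
contact_force: [-1.4, 0.7, 1.8]
opening: 0.177
```

Run:
```python
from k import *
st()
```

```text
t 18.45 jig [[254.7  -3.6]] z 70.3 F [-1.4  0.7  1.8] op 0.177
turn needed [-0.001  0.    -0.   ] Fjig x,y 0.89 1.34
```

Request:
{"name": "move_arm", "arguments": {"turn": [[0,0,0],[0,0,0],[0,0,0],[0,0,0],[0,0,0],[0,0,0],[0,0,0],[0,0,0],[0,0,0],[0,0,0]], "dp": [[-0.124,0.135,0],[-0.129,0.129,0],[-0.135,0.124,0],[-0.14,0.118,0],[-0.145,0.111,0],[-0.15,0.105,0],[-0.154,0.098,0],[-0.158,0.092,0],[-0.162,0.085,0],[-0.166,0.078,0]], "jaw": [1,1,1,1,1,1,1,1,1,1]}}

```text
clock: 19.28
tool_pos: [0.5494, 0.0063, 0.0702]
eef_rot: [0.669, 0.744, -0.002, -0.002]
contact_force: [-1.7, 1.0, 1.0]
opening: 0.178
```

Run:
```python
from k import *
st()
```

```text
t 19.28 jig [[218.1 -30.3]] z 70.2 F [-1.7  1.   1. ] op 0.178
turn needed [-0.001  0.    -0.   ] Fjig x,y 1.22 1.62
```

Request:
{"name": "move_arm", "arguments": {"turn": [[0,0,0],[0,0,0],[0,0,0],[0,0,0],[0,0,0],[0,0,0],[0,0,0],[0,0,0],[0,0,0],[0,0,0]], "dp": [[-0.169,0.07,0],[-0.172,0.063,0],[-0.174,0.055,0],[-0.177,0.048,0],[-0.179,0.04,0],[-0.18,0.032,0],[-0.18,0.024,0],[-0.18,0.017,0],[-0.18,0.009,0],[-0.16,0,0]], "jaw": [1,1,1,1,1,1,1,1,1,1]}}

```text
clock: 20.12
tool_pos: [0.5607, -0.031, 0.0699]
eef_rot: [0.667, 0.745, -0.001, -0.006]
contact_force: [-7.3, 11.3, 2.3]
opening: 0.181
```

Run:
```python
from k import *
st()
```

```text
t 20.12 jig [[179.9 -37.6]] z 69.9 F [-7.3 11.3  2.3] op 0.181
turn needed [-0.0014 -0.0011  0.0006] Fjig x,y 12.07 6.1
```

Request:
{"name": "move_arm", "arguments": {"turn": [[0,0,0],[0,0,0],[0,0,0],[0,0,0]], "dp": [[-0.06,0,0],[-0.06,0,0],[-0.04,0,0],[0,0,0]], "jaw": [1,1,1,1]}}

```text
clock: 20.45
tool_pos: [0.561, -0.0342, 0.0696]
eef_rot: [0.667, 0.745, -0.001, -0.006]
contact_force: [-7.7, 10.4, 1.4]
opening: 0.179
```

Run:
```python
from k import *
st()
s=snap('top');f=s['frame']
cv2.imwrite('pics/t14c.png',cv2.resize(f[125:210,235:370],None,fx=5.9,fy=5.9,interpolation=cv2.INTER_CUBIC))
```

```text
t 20.45 jig [[176.6 -37.6]] z 69.6 F [-7.7 10.4  1.4] op 0.179
turn needed [-0.0014 -0.0012  0.0007] Fjig x,y 11.2 6.54
```

View pics/t14c.png

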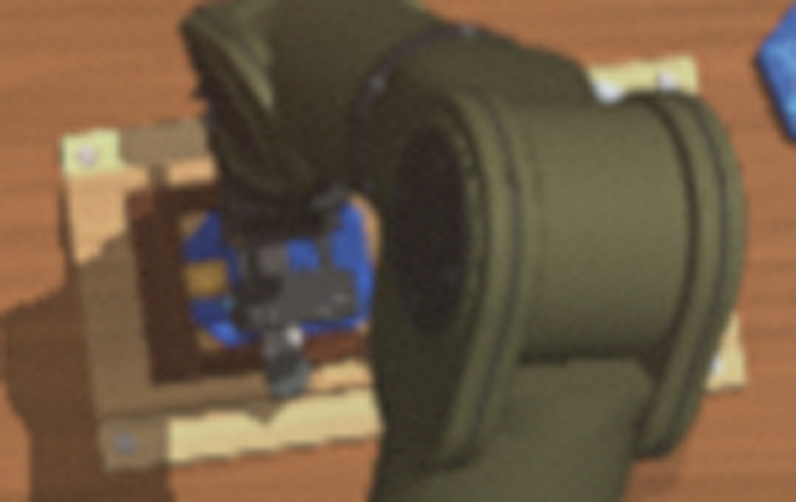

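Request:
{"name": "move_arm", "arguments": {"turn": [[0,0,0],[0,0,0],[0,0,0],[0,0,0],[0,0,0],[0,0,0],[0,0,0],[0,0,0],[0,0,0],[0,0,0]], "dp": [[0,0,0],[0,0,0],[0,0,0],[0,0,0],[0,0,-0.6],[0,0,-0.8],[0,0,-0.8],[0,0,-0.8],[0,0,-0.6],[0,0,0]], "jaw": [0,0,0,0,0,0,0,0,0,0]}}

```text
clock: 21.33
tool_pos: [0.5663, -0.0403, 0.1632]
eef_rot: [0.669, 0.743, -0.0, 0.001]
contact_force: [-0.0, 0.5, 0.2]
opening: 0.497
```

Request:
{"name": "move_arm", "arguments": {"turn": [[0,0,0],[0,0,0],[0,0,0],[0,0,0],[0,0,0],[0,0,0],[0,0,0],[0,0,0],[0,0,0],[0,0,0]], "dp": [[0.5,0,0],[0.8,0,0],[0.8,0,0],[0.8,0,0],[0.8,0,0],[0.8,0,0],[0.8,0,0],[0.8,0,0],[0.4,0,0],[0,0,0]], "jaw": [1,1,1,1,1,1,1,1,1,1]}}

```text
clock: 22.17
tool_pos: [0.5454, 0.1256, 0.1594]
eef_rot: [0.667, 0.745, -0.002, -0.003]
contact_force: [1.2, 0.2, 0.0]
opening: 0.005
```

Run:
```python
from k import *
st()
s=snap('top');f=s['frame'];t=snap('side');g=t['frame']
cv2.imwrite('pics/t15c.png',cv2.resize(f[125:210,235:370],None,fx=5.9,fy=5.9,interpolation=cv2.INTER_CUBIC))
cv2.imwrite('pics/s15c.png',cv2.resize(g[130:230,205:335],None,fx=6,fy=6,interpolation=cv2.INTER_CUBIC))
for nm,S,box in(('top',s,(235,310,140,210)),('side',t,(205,335,130,230))):
    hsv=cv2.cvtColor(S['frame'],cv2.COLOR_BGR2HSV)
    m=((hsv[...,0]<5)|(hsv[...,0]>172))&(hsv[...,1]>150)&(hsv[...,2]>90)
    for mm,q,ce in comps(m,box,3):
        print(nm,'red',q,ce.round(1), jig(onplane(S,[ce],.105)))
```

```text
t 22.17 jig [[337.1 -39. ]] z 159.4 F [1.2 0.2 0. ] op 0.005
turn needed [-0.0012 -0.0003  0.0008] Fjig x,y 0.06 -1.22
side red [249 172   3   2   6] [250.  172.5] [[179.12670582 -36.06009551]]
```

View pics/t15c.png

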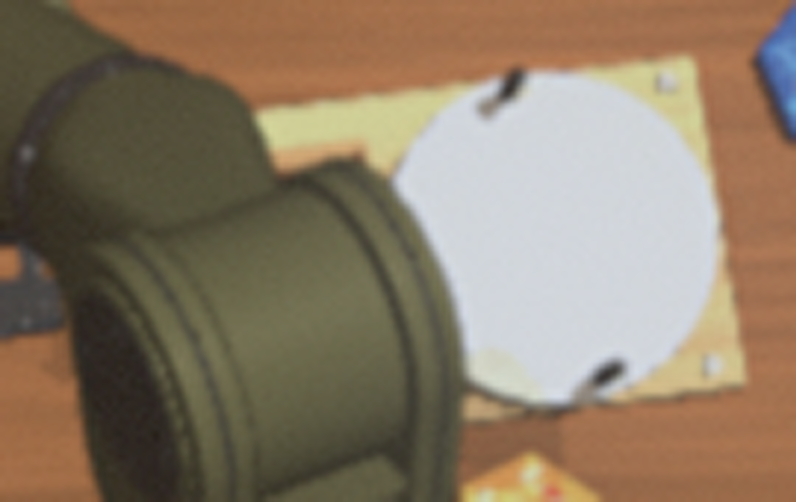

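View pics/s15c.png

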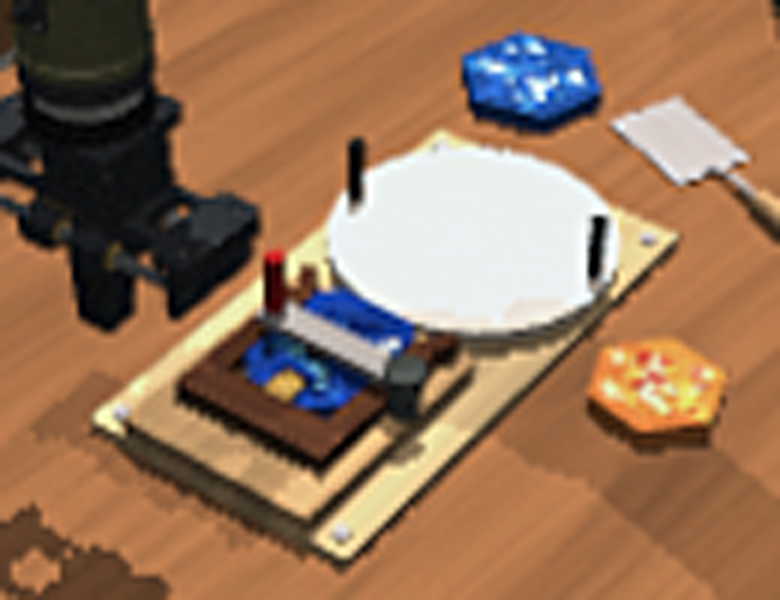

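Request:
{"name": "move_arm", "arguments": {"turn": [[0,0,0],[0,0,0],[0,0,0],[0,0,0],[0,0,0],[0,0,0],[0,0,0],[0,0,0],[0,0,0],[0,0,0]], "dp": [[-0.4,0,0],[-0.8,0,0],[-0.9,0,0.3],[-0.9,0,0.5],[-0.7,0,0.6],[-0.3,0,0.6],[0,0,0.6],[0,0,0.5],[0,0,0.3],[0,0,0]], "jaw": [1,1,1,1,1,1,1,1,1,1]}}

```text
clock: 23.1
tool_pos: [0.5555, 0.0199, 0.0737]
eef_rot: [0.669, 0.743, -0.004, -0.003]
contact_force: [-0.9, 0.7, 0.4]
opening: 0.003
```

Run:
```python
from k import *
st()
```

```text
t 23.1 jig [[231.  -37.9]] z 73.7 F [-0.9  0.7  0.4] op 0.003
turn needed [-0.0015  0.0002 -0.0004] Fjig x,y 0.74 0.79
```

Request:
{"name": "move_arm", "arguments": {"turn": [[0,0,0],[0,0,0],[0,0,0],[0,0,0],[0,0,0],[0,0,0],[0,0,0],[0,0,0],[0,0,0],[0,0,0]], "dp": [[-0.3,0,0],[-0.3,0,0],[-0.2,0,0],[-0.14,0,0],[-0.12,0,0],[-0.1,0,0],[-0.1,0,0],[-0.08,0,0],[-0.08,0,0],[0,0,0]], "jaw": [1,1,1,1,1,1,1,1,1,1]}}

```text
clock: 23.93
tool_pos: [0.5603, -0.0135, 0.0752]
eef_rot: [0.669, 0.744, -0.003, -0.002]
contact_force: [-0.6, 0.6, -0.6]
opening: 0.006
```

Run:
```python
from k import *
st()
```

```text
t 23.93 jig [[197.3 -39.1]] z 75.2 F [-0.6  0.6 -0.6] op 0.006
turn needed [-0.001   0.0001 -0.0001] Fjig x,y 0.68 0.55
```

Request:
{"name": "move_arm", "arguments": {"turn": [[0,0,0],[0,0,0],[0,0,0],[0,0,0],[0,0,0],[0,0,0]], "dp": [[-0.06,0,0],[-0.06,0,0],[-0.06,0,0],[-0.06,0,0],[-0.06,0,0],[0,0,0]], "jaw": [1,1,1,1,1,1]}}

```text
clock: 24.43
tool_pos: [0.5608, -0.0171, 0.0752]
eef_rot: [0.668, 0.745, -0.001, -0.004]
contact_force: [-1.5, 5.5, 0.2]
opening: 0.009
```

Run:
```python
from k import *
st()
```

```text
t 24.43 jig [[193.6 -39.2]] z 75.2 F [-1.5  5.5  0.2] op 0.009
turn needed [-0.0009 -0.0007  0.0004] Fjig x,y 5.62 0.9
```

Request:
{"name": "move_arm", "arguments": {"turn": [[0,0,0],[0,0,0],[0,0,0],[0,0,0]], "dp": [[-0.08,0,0],[-0.08,0,0],[-0.08,0,0],[0,0,0]], "jaw": [1,1,1,1]}}

```text
clock: 24.77
tool_pos: [0.5609, -0.0174, 0.0753]
eef_rot: [0.666, 0.746, 0.002, -0.006]
contact_force: [-4.3, 15.5, 1.4]
opening: 0.008
```

Run:
```python
from k import *
st()
```

```text
t 24.77 jig [[193.4 -39.3]] z 75.3 F [-4.3 15.5  1.4] op 0.008
turn needed [-0.0009 -0.0019  0.0011] Fjig x,y 15.82 2.64
```

Request:
{"name": "move_arm", "arguments": {"turn": [[0,0,0],[0,0,0],[0,0,0],[0,0,0],[0,0,0],[0,0,0],[0,0,0],[0,0,0],[0,0,0],[0,0,0]], "dp": [[0.5,0,0],[0.5,0,0],[0.3,0,-0.2],[0,0,-0.6],[0,0,-0.9],[0,0,-0.9],[0,0,-0.9],[0,0,-0.9],[0,0,-0.6],[0,0,0]], "jaw": [1,1,1,1,1,1,1,1,1,1]}}

```text
clock: 25.6
tool_pos: [0.5613, 0.0059, 0.2037]
eef_rot: [0.669, 0.743, -0.0, 0.001]
contact_force: [0.5, -0.3, -0.5]
opening: 0.007
```

Request:
{"name": "move_arm", "arguments": {"turn": [[0,0,0],[0,0,0],[0,0,0],[0,0,0],[0,0,0],[0,0,0],[0,0,0],[0,0,0],[0,0,0],[0,0,0]], "dp": [[-0.5,0,0],[-0.9,0,0],[-0.9,0,0],[-0.9,0,0],[-0.9,0,0],[-0.9,0,0],[-0.9,0,0],[-0.9,0,0],[-0.9,0,0],[-0.9,0,0]], "jaw": [1,1,1,1,1,1,1,1,1,1]}}

```text
clock: 26.43
tool_pos: [0.5805, -0.2105, 0.1984]
eef_rot: [0.669, 0.743, -0.004, -0.003]
contact_force: [0.6, 0.7, -0.3]
opening: 0.01
```

Request:
{"name": "move_arm", "arguments": {"turn": [[0,0,0],[0,0,0],[0,0,0],[0,0,0],[0,0,0]], "dp": [[-0.9,0,0],[-0.9,0,0],[-0.5,0,0],[0,0,0],[0,0,0]], "jaw": [1,1,1,1,1]}}

```text
clock: 26.85
tool_pos: [0.5872, -0.2651, 0.1991]
eef_rot: [0.669, 0.743, -0.003, -0.003]
contact_force: [0.3, 0.9, 0.0]
opening: 0.006
```

Run:
```python
from k import *
st()
s=snap('top','top_end.png');f=s['frame'];t=snap('side','side_end.png');g=t['frame']
cv2.imwrite('pics/t16c.png',cv2.resize(f[125:210,235:370],None,fx=5.9,fy=5.9,interpolation=cv2.INTER_CUBIC))
cv2.imwrite('pics/s16c.png',cv2.resize(g[130:230,205:335],None,fx=6,fy=6,interpolation=cv2.INTER_CUBIC))
tile(s)
for nm,S,box in(('top',s,(235,310,140,210)),('side',t,(205,335,130,230))):
    hsv=cv2.cvtColor(S['frame'],cv2.COLOR_BGR2HSV)
    m=((hsv[...,0]<5)|(hsv[...,0]>172))&(hsv[...,1]>150)&(hsv[...,2]>90)
    for mm,q,ce in comps(m,box,3): print(nm,'red',q,ce.round(1), jig(onplane(S,[ce],.105)))
```

```text
t 26.85 jig [[-55.8 -39.1]] z 199.1 F [0.3 0.9 0. ] op 0.006
turn needed [-0.0013 -0.0002 -0.0002] Fjig x,y 0.9 -0.42
rect jig [141.3   1.5] [79.  41.1] 87.46 area 212
side 1 deg 3.72 y 37.9
side -1 deg 1.18 y -35.8
top red [279 155   4   4  12] [280.1 156.3] [[174.69297255 -36.79660211]]
side red [249 172   3   2   6] [250.  172.5] [[179.12670582 -36.06009551]]
```

View pics/t16c.png

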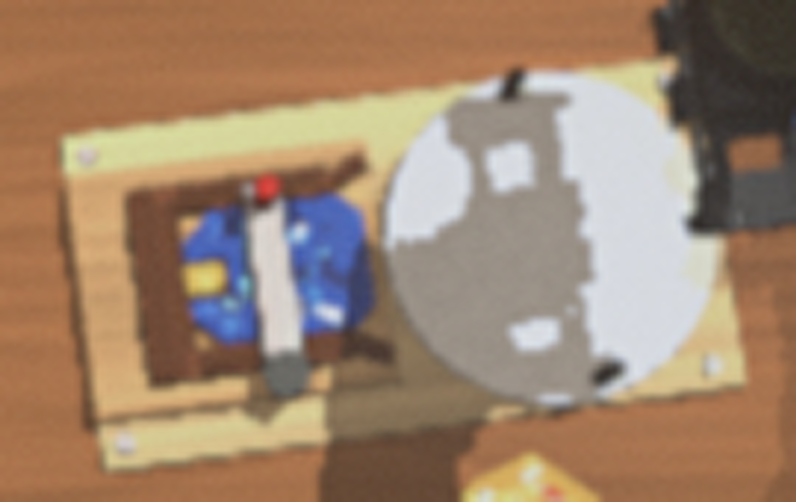

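View pics/top_end.png

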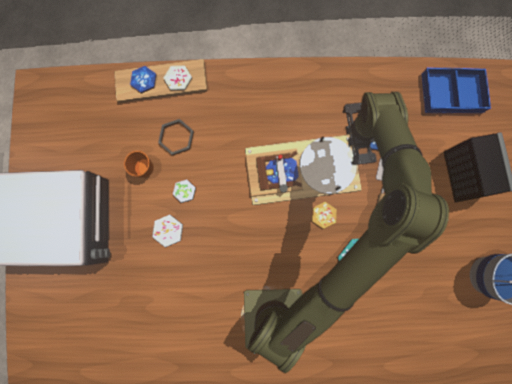

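Run:
```python
from k import *
st(); print(r.finish_job())
```

```text
t 26.95 jig [[-53.6 -40.1]] z 199.9 F [-1.   0.6  0.6] op 0.006
turn needed [-0.0011 -0.0003  0.0004] Fjig x,y 0.74 0.9
the job is handed in; nothing more can be done
None
```

The tile is home in the slot with the clamp fully across it. I handed the job in at about 27 s with the gripper clear of everything.

**What I did**
1. I gripped a turntable peg and turned the disc about 87° clockwise, so the tile's sides lined up with the slot and the notch led.
2. I pushed the tile's tail into the slot until it stopped hard.
3. Only then did I grip the red handle, swing the clamp across and let go.

**Last checks**
- **Tile:** The push stopped dead at tool x = 106 mm in the jig frame, about where the fully home position puts it. Raising the push from 6 to 9 N moved it only 0.1 mm. The pictures show the brass key filling the notch.
- **Clamp:** Near the end of the swing the grip slipped on the handle at about 11 N. I therefore pushed the handle again with closed fingers. It held against its end stop at 16 N, moving 0.2 mm.
- **Clamp position in the pictures:** The top view puts the handle at x = 175 mm, level with the pivot, as it should be when fully closed. The side view gave 179 mm; I put this down to calibration and low resolution, because the stop felt rigid.
- **Other things:** In the final top view the other things looked in place. The arm hid most of the blue hexagon, the scraper and the turquoise tile in that view, so I could not confirm those three.

The clamp was already about 17° closed at the start, and I did not touch it until the tile was home.

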